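Press a bearing home on the bench arbor press

TASK

Press the bearing into its housing. Push the red knob to swing the nest in under the ram until it is against its stop, push the front arm of the press's bar down until the bearing is fully home, flush with the housing, then push the rear arm of the bar down until the ram is all the way up again. Work with a fingertip: do not lift the housing out of its nest, do not raise the ram by lifting the front arm, and leave the other things on the bench where they are.

Things in the scene. Friction and masses are not known exactly. Their poses are not given: they have to be found in the camera images.
- press: Blue bench arbor press, bolted down. Origin on the bench top under the ram's upright axis; x points from its open front back to the column, y to its left. Sole plate 20 mm thick, x -75 to 150, y -75 to 75 mm. Column x 75 to 137 mm, 54 mm wide. Head x -36 to 137, y -34 to 34, z 155 to 250 mm.
- ram_foot (a point): Centre of the underside of the steel pressing disc (80 mm across, 12 mm thick) at the foot of the ram; at z 98 mm with the ram fully up. The square ram stands out of the top of the head to z 325 mm at most.
- pinion (a point): Point on the level axis of the pinion shaft (along the press's y) in the upright plane in which the bar turns: in the press frame x 22, y -115, z 205 mm.
- lever (a joint): Turn of the pinion shaft and bar, rad. 0: ram against its top stop, front arm 0.667 rad above level towards the press's -x, rear arm opposite. Grows as the front arm goes down; lowers the ram 15 mm per rad. With the nest in, the disc meets the bearing at about 0.53; the bearing is home at about 1.33, a hard stop. Stays where it is left. Starts at 0.03 to 0.30.
- bar_front: Front arm of the bar, on the robot's side: steel rod 14 mm thick, black rubber sleeve 21 mm thick from 68 to 132 mm from the pinion axis, with a red band at its inner end. Origin on the pinion axis in the plane of the bar; turns with the lever. Pushing it down at the sleeve takes 1 to 2 N in free travel and 5 to 8 N while the bearing goes in; pushing the rear arm down takes 2 to 3 N.
- bar_front_grip (a point): Centre of the front arm's rubber sleeve, 100 mm from the pinion axis; the sleeve's surface is 10.5 mm from this point.
- bar_rear_grip (a point): Centre of the rear arm's rubber sleeve (same sleeve with a black band), 100 mm from the pinion axis, opposite to the front one.
- nest: Aluminium swing-in nest with a red knob, on an upright pivot pin; its seat holds the housing. Origin on the pivot's axis (in the press frame x 0, y 115 mm) at bench height. Its axes line up with those of the press when it is home against the rubber stop; it starts swung out to the front, turned 0.35 to 0.60 rad clockwise from that seen from above. About 1 N at the knob turns it; stays where it is left.
- nest_knob (a point): Centre of the upright red knob of the nest: 19 mm thick, from z 50 to 86 mm, on a 15 mm post, the point at z 70 mm. 152 mm from the pivot pin; with the nest home it is in the press frame at x -100, y 0.
- nest_seat (a point): Centre of the nest's round seat, on its floor (z 32 mm), 115 mm from the pivot pin. Round it stands a rim of 128 mm outside diameter, up to z 40 mm. The point lies under the ram when the nest is home.
- housing: Loose dark cast-iron bearing housing standing in the nest's seat: 112 mm across, 46 mm high, origin at the centre of its underside, z up, about 1 kg with its bearing. Its top face is at z 78 mm.
- bearing (a joint): How far the 88 mm steel bearing is pressed into the housing's bore, m. 0: standing 12 mm proud of the top face (its top at z 90 mm); 0.012: flush with the top face and seated. A press fit of about 30 N.
- bearing_carton: Brown bearing carton, 139 x 138 x 43 mm, lying by; origin at the centre of its underside. To be left alone.
- grease_pot: Grease pot with green lid, 63 mm across, 54 mm high, lying by; origin at the centre of its underside. To be left alone.
- cap_screw: Black socket head screw, 15 x 44 mm, lying by; origin at the centre of its underside. To be left alone.
- marker: Paint marker, 12 x 123 mm, lying by; origin at the centre of its underside. To be left alone.
There are look-alikes about, which are no part of the job. Of the things that look like the housing, the smaller one is meant.

How it is judged:
On the way, in this order (a step that is already met when the one before it is completed fails the run):
1. the nest is swung in against its stop under the ram (horizontal distance between nest_seat and ram_foot below 0.005 m and value of joint bearing below 0.003 m), for 0.2 s.
2. the bearing is pressed home in the housing, with the nest still in (value of joint bearing above 0.011 m and horizontal distance between nest_seat and ram_foot below 0.007 m), for 0.2 s.
At the end, for the whole second after the job is handed in: The bearing is within 1 mm of fully home; the nest's seat is within 7 mm of the ram's axis; the ram is up, with the lever within 0.15 rad (2 mm of ram) of its top stop; the housing stands flat in the nest; all at rest (all of step 2 and value of joint lever below 0.15 rad and z of housing in the frame of nest_seat below 0.004 m and angle between housing's own z axis and vertical below 0.05 rad and velocity of joint lever between -0.05 and 0.05 rad/s and linear speed of housing below 0.02 m/s); the robot touches nothing.
It fails at once if the housing was lifted or tipped in its nest (z of housing in the frame of nest_seat above 0.008 m or angle between housing's own z axis and vertical above 0.15 rad).
It fails at once if the front arm of the bar was lifted to raise the ram (contact force between the fingers and bar_front above 0.5 N and velocity of joint lever below -0.2 rad/s and value of joint lever between 0.35 and 1.15 rad).
It fails at once if something else on the bench was moved (distance of any of bearing_carton, grease_pot, cap_screw, marker from where it was at the start of the episode above 0.02 m).
It also fails if it takes over 66 s, if anything falls off the work surface, if the arm or the gripper's body presses on something with over 40 N, if the wrist force passes 120 N, or if a joint passes its speed limit or range.

ROBOT

A 6-joint arm with a two-finger parallel gripper is mounted at the origin on the work surface; the furniture and walls round the work are solid. World frame = base frame: x ahead of the robot, y to its left, z up, the work surface at z = 0. Lengths are in m, angles in rad, forces in N, time in s.
With the tool pointing down it reaches from about 0.325 to 0.9 m from the base axis. Payload 6.1 kg.
Tool frame: the origin (TCP) lies at the very end of the fingers, on their centre line; the grasp point (between the pads) lies r.hold_point_z behind it (r.hold_point_z is the distance from the TCP to the grasp point, in m); z points along the fingers, y is the line along which they close (so a half turn about z gives the same grasp; the last joint's range is limited). The gripper opens to 85 mm and grips with 20 to 120 N. Pads are 22 mm wide; open, the fingers measure 114 mm over their backs; the gripper's body (76 mm by 85 mm) begins 54 mm behind the grasp point. The pads swing forward as they close: fully open they stand 13 mm farther back than shut.
Start: joints at [1.034, 0.22, 1.526, -0, 1.395, -0.126], TCP at [0.25, 0.573, 0.231] pointing down, gripper open.
Joint ranges: [-2.98, 2.98], [-0.91, 2.08], [0.09, 2.57], [-1.24, 4.39], [0.2, 2.65], [-2.68, 2.68]. Speed limits (rad/s): [2.57, 2.57, 3.01, 3.14, 3.14, 3.14].

INTERFACE

Orientations are given as a rotation vector (axis times angle).
In Python, from workcell import r, eyes gives the robot as it stands.
- The arm moves only by the tool move_arm, never from a script. Its argument "series" is a list of rows, each a list of 4 numbers: the shift along the tool's x, y, z in mm, then the turn about the tool's z in rad. In form: [[tx, ty, tz, twist], ...]. A call has 1 to 10 rows; each row is the pose to reach, as a shift and turn from the pose commanded when the call began, along the tool's axes at that moment; what a row does not reach only later rows make up. A row lasts 1/12 s, in which the tool goes at most 41.7 mm and 7.16 degrees, less where a joint would pass 70% of its speed; a pose out of reach is approached as far as the arm can. A call with a gripper value outside its range is refused whole. "claw" is the finger opening in mm, from 0 to 85.4, set as the call begins (left out, the last holds). The fingers move at their own pace and stop on an object; "force" is the grip in N (left out, the last holds). Time passes only in rows, so rows that repeat a pose let the fingers close. It gives the time, the measured TCP pose, the force, the opening and the grip force at its end, in the units of the state.
- r.observe(): the state, without advancing time (a new reading comes with each control period).
- eyes.grab_frame(name): name is "side" or "top" or "wrist"; returns a dict with "img" (480x640x3 uint8, red, green, blue), "intrinsics" (3x3 intrinsics, pixels), "world_from_camera" (4x4, takes a point from camera to world coordinates). Camera axes: x right, y down, z forward; pixel columns grow to the right and rows downward; lengths in m; the calibration is good to about 2 mm. A picture is of the moment at which its call begins. There is no depth.
- r.hand_in(): hands the job in; it is judged then, once.
The state is a dict: "t": time; "joint_pos": joint angles; "qd": joint speeds; "effort": joint torques, N m; "tool_pos": TCP position; "ee_rot": TCP orientation; "contact_force": force on the tool from outside, world axes, zero at the start; "torque": the same for the moment, N m; "width": finger opening in m; "grasp_force": force on a finger pad.
Only numpy, scipy, OpenCV 4.12 (cv2) and the standard library are available. Lean on these libraries where they do the work, as an engineer would, in place of code of your own. Each camera call takes 0.05 s, during which the arm holds its last target. There are 200 camera calls.

## Working session

There is one attempt and no reset: what is moved stays moved. The work goes in short steps, Python scripts to look and compute and a tool call to move; the robot and the scene stay as the last step left them, time stands still between calls to the robot, and variables do not carry over. Pictures are saved under pics/ and viewed, at most 10 in all, crops included, and the job is handed in when it is done.

Besides the shell and the picture viewer there is one more tool, called after "Call:" in YAML: its name, and indented under it one key for each argument. move_arm: Moves the arm, as the interface text tells. Its arguments: {"type":"object","properties":{"series":{"type":"array","items":{"type":"array","items":{"type":"number"}}},"claw":{"type":"number"},"force":{"type":"number"}},"required":["series"]}

```bash
mkdir -p pics; ls; python3 - <<'E'
from workcell import r, eyes
import cv2,numpy as np
for n in("side","top"):
    f=eyes.grab_frame(n); cv2.imwrite(f"pics/{n}0.png",f["img"][:,:,::-1]); print(n,f["intrinsics"].tolist(),np.round(f["world_from_camera"],4).tolist())
    np.savez(f"{n}0.npz",**f)
o=r.observe();print(o,r.hold_point_z)
E
```

```text
pics
side [[436.2123518463402, 0.0, 320.17479701601974], [0.0, 436.2123518463402, 232.57407288797495], [0.0, 0.0, 1.0]] [[0.9369, -0.1952, 0.2899, 0.2092], [-0.3491, -0.5629, 0.7491, -0.7936], [0.017, -0.8031, -0.5956, 0.8634], [0.0, 0.0, 0.0, 1.0]]
top [[526.6843182649459, 0.0, 320.90075788810935], [0.0, 526.6843182649459, 241.69180952270472], [0.0, 0.0, 1.0]] [[0.0203, -0.99, 0.1396, 0.4073], [-0.9997, -0.0182, 0.0161, 0.0463], [-0.0134, -0.1399, -0.9901, 1.2672], [0.0, 0.0, 0.0, 1.0]]
{'t': 0.1, 'joint_pos': array([ 1.03389358e+00,  2.21151891e-01,  1.52754043e+00, -1.44934279e-05,
        1.39473897e+00, -1.26086192e-01]), 'qd': array([-0.00137545, -0.00143892, -0.0032353 ,  0.00014744,  0.00070889,
        0.00135899]), 'effort': array([ 1.33613594e-03, -4.98240995e+01, -3.90545762e+01, -1.18616617e-04,
        5.68914867e-03,  3.13974544e-05]), 'tool_pos': array([0.24930068, 0.57249604, 0.23028266]), 'ee_rot': array([-6.40657365e-01, -3.07497648e+00,  2.73766461e-03]), 'contact_force': array([-1.31746743, -0.2216014 ,  0.50925507]), 'torque': array([0.03052364, 0.03185004, 0.03264004]), 'grasp_force': 0.0, 'width': 0.08537702492911457} 0.0187
```

View pics/side0.png

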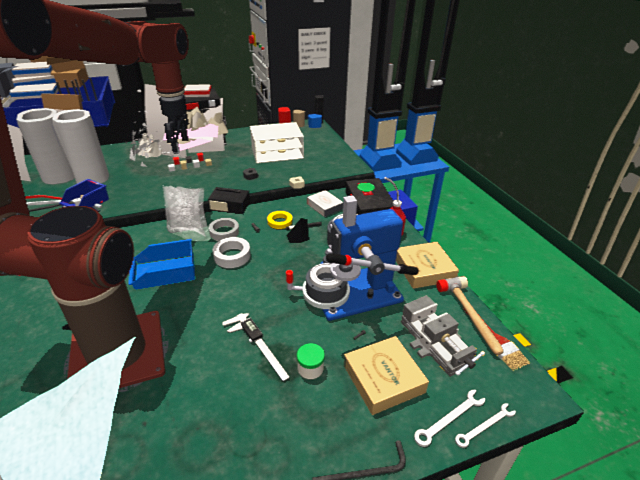

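View pics/top0.png

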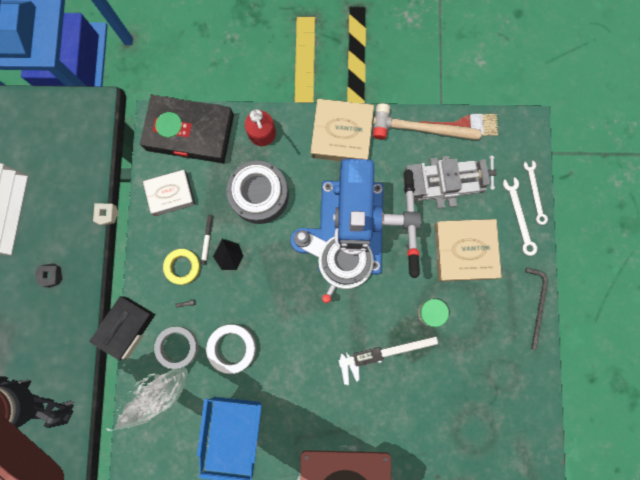

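The top view shows the press at about (355,215), nest knob at (326,298), pivot at (302,238), front sleeve at (414,264) and rear sleeve at (408,182). The side view shows the knob at (290,275) and the bar from (340,258) to (408,270). I'll zoom in on both.

```bash
python3 - <<'E'
import cv2,numpy as np
a=cv2.imread("pics/top0.png")[150:310,280:440]; b=cv2.imread("pics/side0.png")[180:320,275:435]
b=cv2.copyMakeBorder(b,0,20,0,0,cv2.BORDER_CONSTANT)
cv2.imwrite("pics/z0.png",cv2.resize(np.hstack([a,b]),None,fx=2.5,fy=2.5,interpolation=cv2.INTER_CUBIC))
E
```

```text
(no output)
```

View pics/z0.png

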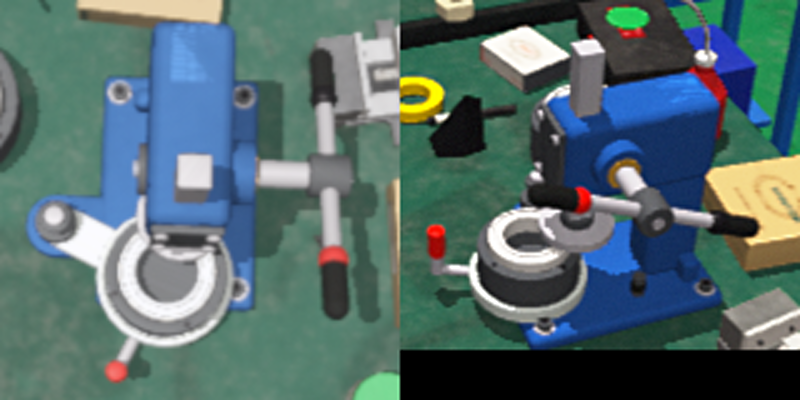

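```bash
cat > h.py <<'E'
import numpy as np,cv2
def ray(f,p):
    K,T=f["intrinsics"],f["world_from_camera"]
    d=T[:3,:3]@np.linalg.solve(K,[p[0],p[1],1.]);return T[:3,3],d/np.linalg.norm(d)
def onz(f,p,z):
    o,d=ray(f,p);return o+d*(z-o[2])/d[2]
def tri(f,p,g,q):
    o,d=ray(f,p);a,e=ray(g,q)
    s=np.linalg.lstsq(np.c_[d,-e],a-o,rcond=None)[0]
    P,Q=o+d*s[0],a+e*s[1];return (P+Q)/2,np.linalg.norm(P-Q)
def blobs(img,kind,box):
    x0,y0,x1,y1=box;h=cv2.cvtColor(img,cv2.COLOR_RGB2HSV)[y0:y1,x0:x1]
    m=((h[...,0]<8)|(h[...,0]>172))&(h[...,1]>140)&(h[...,2]>70) if kind=="red" else (h[...,2]<50)
    n,_,s,c=cv2.connectedComponentsWithStats(m.astype(np.uint8))
    return [(np.round(c[i]+[x0,y0],1).tolist(),s[i].tolist()) for i in range(1,n) if s[i,4]>8]
E
python3 - <<'E'
from h import *
t=np.load("top0.npz");s=np.load("side0.npz")
np.set_printoptions(precision=4,suppress=True)
for n,p in dict(LB=(322,181.2),RB=(382.8,181.2),RF=(381.2,274)).items(): print(n,onz(t,p,.02))
print("hub",tri(t,(412,220),s,(377,266)))
for k in("red","blk"):
  print(k,blobs(t["img"],k,(300,150,430,310)),blobs(s["img"],k,(280,240,435,300)))
E
```

```text
LB [0.7317 0.0668 0.02  ]
RB [ 0.7342 -0.0807  0.02  ]
RF [ 0.5086 -0.0778  0.02  ]
hub (array([ 0.6089, -0.1237,  0.1994]), np.float64(0.005325909888519015))
red [([412.9, 251.9], [108, 99, 11, 7, 60]), ([326.4, 298.3], [23, 145, 8, 8, 48])] [([347.6, 259.7], [65, 15, 6, 10, 50]), ([289.0, 276.1], [6, 30, 7, 14, 88])]
blk [([408.1, 182.1], [105, 21, 9, 21, 81]), ([413.5, 265.4], [109, 106, 10, 21, 88])] [([296.4, 240.8], [9, 0, 18, 3, 44]), ([335.4, 253.1], [46, 0, 20, 25, 296]), ([376.4, 268.8], [88, 24, 16, 11, 68]), ([407.6, 269.8], [118, 24, 20, 11, 141]), ([345.0, 269.3], [60, 27, 12, 5, 22]), ([325.7, 293.5], [26, 44, 40, 16, 317]), ([369.8, 294.5], [87, 52, 6, 6, 28]), ([396.6, 293.5], [115, 52, 4, 4, 11])]
```

```bash
python3 - <<'E'
from h import *
t=np.load("top0.npz");s=np.load("side0.npz")
np.set_printoptions(precision=4,suppress=True)
# sleeve in side: front darker blob tidy via zoom estimates
P=lambda x,y:((x-400)/2.5+275,y/2.5+180)
print("front",tri(t,(413.7,264),s,P(557,196)))
print("band",tri(t,(412.9,251.9),s,(347.6,259.7)))
print("rear",tri(t,(408.1,182.1),s,(407.6,269.8)))
print("knob",tri(t,(326.4,298.3),s,(289,276.1)), onz(t,(326.4,298.3),.08))
print("pivot",onz(t,(280+55/2.5,150+218/2.5),.045))
print("ramtop",onz(t,(280+197/2.5,150+169/2.5),.32))
E
```

```text
front (array([ 0.5121, -0.1187,  0.2456]), np.float64(0.002364399466176948))
band (array([ 0.5366, -0.1188,  0.2352]), np.float64(0.001514432326107125))
rear (array([ 0.6981, -0.1216,  0.16  ]), np.float64(0.003463461406205996))
knob (array([0.4478, 0.0505, 0.0676]), np.float64(0.0012461252829985322)) [0.4468 0.0506 0.08  ]
pivot [0.5895 0.1107 0.045 ]
ramtop [ 0.5866 -0.0067  0.32  ]
```

Call:
move_arm:
  series:
    - [-360, -382, 0, 0.53]
    - [-360, -382, 0, 0.53]
    - [-360, -382, 0, 0.53]
    - [-360, -382, 0, 0.53]
    - [-360, -382, 0, 0.53]
    - [-360, -382, 0, 0.53]
    - [-360, -382, 0, 0.53]
    - [-360, -382, 0, 0.53]
    - [-360, -382, 0, 0.53]
    - [-360, -382, 0, 0.53]
  claw: 0

```text
t: 0.93
tool_pos: [0.3904, 0.179, 0.2311]
ee_rot: [1.423, 2.801, 0.0]
contact_force: [1.4, -0.4, -0.5]
width: 0.0004
grasp_force: 0.0
```

Call:
move_arm:
  series:
    - [-35, -10, 0, 0]
    - [-70, -20, 0, 0]
    - [-103, -30, 0, 0]
    - [-103, -30, 35, 0]
    - [-103, -30, 70, 0]
    - [-103, -30, 105, 0]
    - [-103, -30, 140, 0]
    - [-103, -30, 169, 0]
    - [-103, -30, 169, 0]
    - [-103, -30, 169, 0]

```text
t: 1.77
tool_pos: [0.4251, 0.0799, 0.061]
ee_rot: [-1.422, -2.796, 0.003]
contact_force: [-0.4, 0.3, 0.7]
width: -0.0002
grasp_force: 0.0
```

```bash
python3 - <<'E'
from h import *
from workcell import r,eyes
f=eyes.grab_frame("top");g=eyes.grab_frame("side");print(r.observe()["tool_pos"],r.observe()["contact_force"])
a=f["img"][150:310,280:440]; b=g["img"][180:340,275:435]
cv2.imwrite("pics/z1.png",cv2.resize(np.hstack([a,b])[:,:,::-1],None,fx=2.5,fy=2.5))
E
```

```text
[0.42831767 0.08002226 0.06408004] [-0.53339787 -0.14113378 -0.20671179]
```

View pics/z1.png

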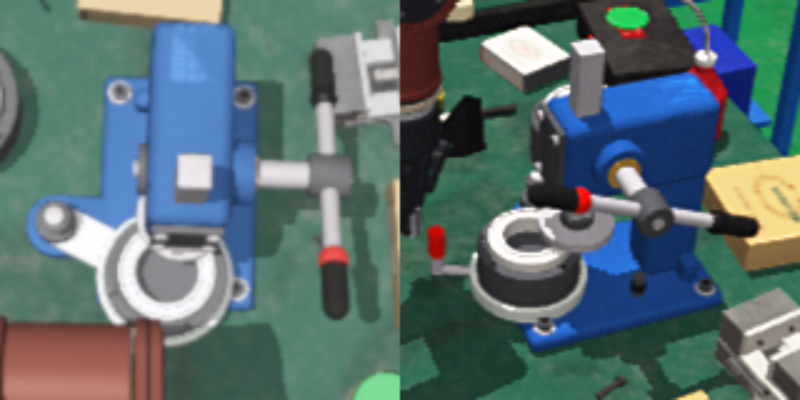

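The finger is to the left of the knob with nothing else near it. I'll push along tool −x.

Call:
move_arm:
  series:
    - [-7, 0, 0, 0]
    - [-14, 0, 0, 0]
    - [-21, 0, 0, 0]
    - [-28, 0, 0, 0]
    - [-35, 0, 0, 0]
    - [-42, 0, 0, 0]
    - [-49, 0, 0, 0]
    - [-56, 0, 0, 0]
    - [-62, 0, 0, 0]
    - [-67, 0, 0, 0]

```text
t: 2.7
tool_pos: [0.4669, 0.0252, 0.0622]
ee_rot: [1.424, 2.8, 0.0]
contact_force: [0.5, 1.4, 0.4]
width: -0.0
grasp_force: 0.5
```

Call:
move_arm:
  series:
    - [-2, 0, 0, 0]
    - [-4, 0, 0, 0]
    - [-6, 0, 0, 0]
    - [-8, 0, 0, 0]
    - [-10, 0, 0, 0]
    - [-11, 0, 0, 0]
    - [-11, 0, 0, 0]

```text
t: 3.28
tool_pos: [0.473, 0.0167, 0.0623]
ee_rot: [1.424, 2.8, -0.0]
contact_force: [0.3, 0.5, 0.1]
width: -0.0
grasp_force: 0.0
```

Call:
move_arm:
  series:
    - [-1, 0, 0, 0]
    - [-2, 0, 0, 0]
    - [-3, 0, 0, 0]
    - [-4, 0, 0, 0]
    - [-4, 0, 0, 0]

```text
t: 3.7
tool_pos: [0.4753, 0.0137, 0.0623]
ee_rot: [-1.424, -2.8, -0.0]
contact_force: [-0.0, 0.8, -0.3]
width: 0.0003
grasp_force: 0.3
```

Call:
move_arm:
  series:
    - [-1, 0, 0, 0]
    - [-2, 0, 0, 0]
    - [-3, 0, 0, 0]
    - [-4, 0, 0, 0]
    - [-4, 0, 0, 0]

```text
t: 4.12
tool_pos: [0.4757, 0.0131, 0.0622]
ee_rot: [-1.422, -2.795, -0.003]
contact_force: [-7.3, 13.2, 9.0]
width: 0.0001
grasp_force: 7.5
```

Call:
move_arm:
  series:
    - [15, 0, 0, 0]
    - [30, 0, 0, 0]
    - [30, 0, -40, 0]
    - [30, 0, -80, 0]
    - [30, 0, -120, -0.12]
    - [30, 0, -160, -0.24]
    - [30, 0, -200, -0.36]
    - [30, 0, -240, -0.48]
    - [30, 0, -270, -0.6]
    - [30, 0, -270, -0.72]

```text
t: 4.95
tool_pos: [0.4622, 0.0349, 0.3403]
ee_rot: [0.335, 3.111, -0.001]
contact_force: [0.3, 0.1, 1.4]
width: 0.0001
grasp_force: 0.0
```

```bash
python3 - <<'E'
from h import *
from workcell import r,eyes
f=eyes.grab_frame("top");g=eyes.grab_frame("side");o=r.observe();print(o["tool_pos"],o["ee_rot"],o["contact_force"])
np.savez("t1",**f);np.savez("s1",**g)
a=f["img"][150:310,280:440]; b=g["img"][180:340,275:435]
cv2.imwrite("pics/z2.png",cv2.resize(np.hstack([a,b])[:,:,::-1],None,fx=2.5,fy=2.5))
for k in ("red","blk"):print(blobs(f["img"],k,(300,150,430,310)),blobs(g["img"],k,(280,240,435,300)))
E
```

```text
[0.46022461 0.03501384 0.33396909] [ 3.43368267e-01  3.11883434e+00 -8.02244425e-04] [0.10824496 0.22898409 0.7627216 ]
[([412.9, 251.9], [108, 99, 11, 7, 60])] [([347.7, 259.7], [65, 15, 7, 10, 51]), ([308.9, 286.1], [26, 39, 7, 15, 87])]
[([408.2, 183.9], [105, 23, 9, 19, 60]), ([413.5, 266.2], [109, 106, 10, 22, 202])] [([296.4, 240.8], [9, 0, 18, 3, 44]), ([334.9, 253.6], [44, 0, 22, 26, 313]), ([376.2, 268.9], [88, 24, 16, 11, 65]), ([407.6, 269.8], [118, 24, 20, 11, 141]), ([344.8, 269.3], [60, 27, 11, 5, 17]), ([343.4, 292.6], [45, 42, 40, 18, 287]), ([369.5, 294.6], [87, 52, 6, 6, 27]), ([396.6, 293.5], [115, 52, 4, 4, 11])]
```

View pics/z2.png

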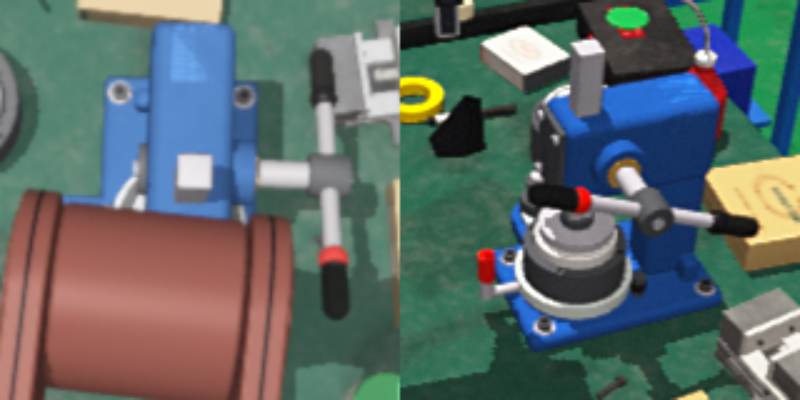

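```bash
python3 - <<'E'
from h import *
g=np.load("s1.npz");print(onz(g,(308.9,286.1),.068))
E
```

```text
[ 0.48603911 -0.00449865  0.068     ]
```

Call:
move_arm:
  series:
    - [-18, -32, 0, -0.1]
    - [-36, -64, 0, -0.2]
    - [-54, -96, 0, -0.22]
    - [-70, -124, 0, -0.22]
    - [-79, -140, 10, -0.22]
    - [-79, -140, 32, -0.22]
    - [-79, -140, 32, -0.22]
    - [-79, -140, 32, -0.22]

```text
t: 5.72
tool_pos: [0.5046, -0.1184, 0.2974]
ee_rot: [-0.006, -3.136, -0.003]
contact_force: [0.0, 0.5, 0.5]
width: 0.0001
grasp_force: 0.0
```

Call:
move_arm:
  series:
    - [0, 0, 12, 0]
    - [0, 0, 24, 0]
    - [0, 0, 30, 0]
    - [0, 0, 36, 0]
    - [1, 0, 42, 0]
    - [2, 0, 48, 0]
    - [3, 0, 54, 0]
    - [4, 0, 60, 0]
    - [5, 0, 65, 0]
    - [5, 0, 68, 0]

```text
t: 6.55
tool_pos: [0.5009, -0.1191, 0.2314]
ee_rot: [-0.002, -3.141, -0.0]
contact_force: [0.2, -0.6, 0.9]
width: 0.0001
grasp_force: 0.4
```

Call:
move_arm:
  series:
    - [0, 0, 4, 0]
    - [0, 0, 8, 0]
    - [0, 0, 12, 0]
    - [0, 0, 16, 0]
    - [-1, 0, 20, 0]
    - [-2, 0, 24, 0]
    - [-3, 0, 28, 0]
    - [-4, 0, 32, 0]
    - [-5, 0, 36, 0]
    - [-6, 0, 40, 0]

```text
t: 7.38
tool_pos: [0.5067, -0.1194, 0.1923]
ee_rot: [-0.001, -3.14, 0.001]
contact_force: [-5.6, -0.6, 4.7]
width: 0.0003
grasp_force: 3.0
```

Call:
move_arm:
  series:
    - [-2, 0, 4, 0]
    - [-4, 0, 8, 0]
    - [-6, 0, 12, 0]
    - [-8, 0, 16, 0]
    - [-10, 0, 19, 0]
    - [-11, 0, 22, 0]
    - [-12, 0, 24, 0]
    - [-13, 0, 26, 0]
    - [-14, 0, 28, 0]
    - [-14, 0, 28, 0]

```text
t: 8.22
tool_pos: [0.5201, -0.1194, 0.1633]
ee_rot: [-0.001, -3.138, -0.0]
contact_force: [-4.2, -0.9, 1.9]
width: 0.0001
grasp_force: 2.0
```

Call:
move_arm:
  series:
    - [0, 0, 1, 0]
    - [-1, 0, 2, 0]
    - [-1, 0, 3, 0]
    - [-1, 0, 4, 0]
    - [-1, 0, 5, 0]
    - [-1, 0, 5, 0]
    - [-1, 0, 5, 0]

```text
t: 8.8
tool_pos: [0.5222, -0.1194, 0.1593]
ee_rot: [-0.001, -3.141, 0.0]
contact_force: [-3.5, -1.4, 2.9]
width: 0.0001
grasp_force: 2.3
```

Call:
move_arm:
  series:
    - [0, 0, 1, 0]
    - [0, 0, 2, 0]
    - [0, 0, 3, 0]
    - [0, 0, 4, 0]
    - [0, 0, 5, 0]
    - [0, 0, 5, 0]
    - [0, 0, 5, 0]

```text
t: 9.38
tool_pos: [0.5241, -0.1195, 0.1558]
ee_rot: [0.001, 3.137, -0.001]
contact_force: [-1.3, -0.4, 9.1]
width: -0.0001
grasp_force: 3.4
```

Call:
move_arm:
  series:
    - [0, 0, 1, 0]
    - [0, 0, 2, 0]
    - [0, 0, 3, 0]
    - [0, 0, 4, 0]
    - [0, 0, 4, 0]
    - [0, 0, 4, 0]

```text
t: 9.88
tool_pos: [0.5253, -0.1196, 0.1538]
ee_rot: [0.001, 3.134, -0.002]
contact_force: [-2.6, 2.1, 16.8]
width: 0.0002
grasp_force: 6.8
```

```bash
python3 - <<'E'
from h import *
from workcell import r,eyes
g=eyes.grab_frame("side");f=eyes.grab_frame("top");np.savez("s2",**g);np.savez("t2",**f)
cv2.imwrite("pics/z3.png",cv2.resize(np.hstack([f["img"][150:310,280:440],g["img"][180:340,275:435]])[:,:,::-1],None,fx=2.5,fy=2.5,interpolation=cv2.INTER_CUBIC))
for k in ("red","blk"):print(blobs(g["img"],k,(280,240,435,320)))
o=r.observe();print(o["tool_pos"],o["contact_force"])
E
```

```text
[([309.0, 286.0], [26, 39, 7, 15, 88]), ([349.5, 286.8], [66, 41, 9, 11, 60])]
[([296.4, 240.8], [9, 0, 18, 3, 44]), ([342.9, 266.6], [45, 0, 40, 63, 1297]), ([401.5, 242.2], [116, 0, 13, 7, 59]), ([326.4, 263.8], [44, 22, 6, 4, 14]), ([375.6, 268.2], [86, 23, 18, 11, 56]), ([369.5, 294.7], [87, 52, 6, 6, 26]), ([396.6, 293.5], [115, 52, 4, 4, 11])]
[ 0.52529555 -0.11955729  0.15376943] [-2.18972568  1.65552617 15.67876633]
```

View pics/z3.png

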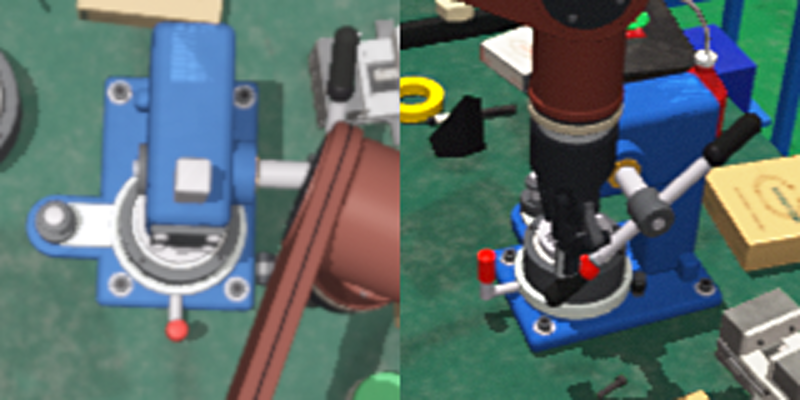

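```bash
python3 - <<'E'
from h import *
t=np.load("t2.npz");s=np.load("s2.npz")
R=tri(t,(416.8,174.8),s,(408.6,236));print(R)
o,d=ray(s,(349.5,286.8));b=o+d*((-.1195-o[1])/d[1]);print(b)
for p in(b,R[0]):
  v=p-[.605,-.12,.203];print(np.hypot(v[0],v[2]),.667+np.arctan(v[2]/v[0]))
E
```

```text
(array([ 0.6844559 , -0.12212292,  0.26713343]), np.float64(0.0022804305224164907))
[ 0.54706554 -0.1195      0.14960955]
0.07878415247908063 1.4116032603882847
0.10210943620120308 1.3460900730974048
```

Call:
move_arm:
  series:
    - [0, 0, 1, 0]
    - [0, 0, 2, 0]
    - [0, 0, 3, 0]
    - [0, 0, 4, 0]
    - [0, 0, 5, 0]
    - [0, 0, 5, 0]
    - [0, 0, 5, 0]

```text
t: 10.57
tool_pos: [0.5269, -0.1197, 0.1512]
ee_rot: [0.001, 3.131, -0.003]
contact_force: [-4.1, 2.7, 26.4]
width: 0.0001
grasp_force: 11.1
```

Call:
move_arm:
  series:
    - [0, 0, -20, 0]
    - [2, 0, -50, 0]
    - [2, 0, -90, 0]
    - [2, 0, -130, 0]
    - [2, 0, -170, 0]
    - [0, 0, -197, 0]
    - [-30, 0, -197, 0]
    - [-70, -1, -197, 0]
    - [-110, -1, -197, 0]
    - [-150, -2, -197, 0]

```text
t: 11.4
tool_pos: [0.6747, -0.1207, 0.3424]
ee_rot: [0.001, 3.139, 0.001]
contact_force: [0.4, -0.3, 0.3]
width: 0.0003
grasp_force: 0.0
```

```bash
python3 - <<'E'
from h import *
from workcell import r,eyes
g=eyes.grab_frame("side");f=eyes.grab_frame("top")
cv2.imwrite("pics/z4.png",cv2.resize(np.hstack([f["img"][150:310,280:440],g["img"][180:340,275:435]])[:,:,::-1],None,fx=2.5,fy=2.5,interpolation=cv2.INTER_CUBIC))
o=r.observe();print(o["tool_pos"],o["contact_force"])
E
```

```text
[ 0.67648546 -0.12073443  0.33491888] [-1.06553941  0.05791222 -1.72019659]
```

View pics/z4.png

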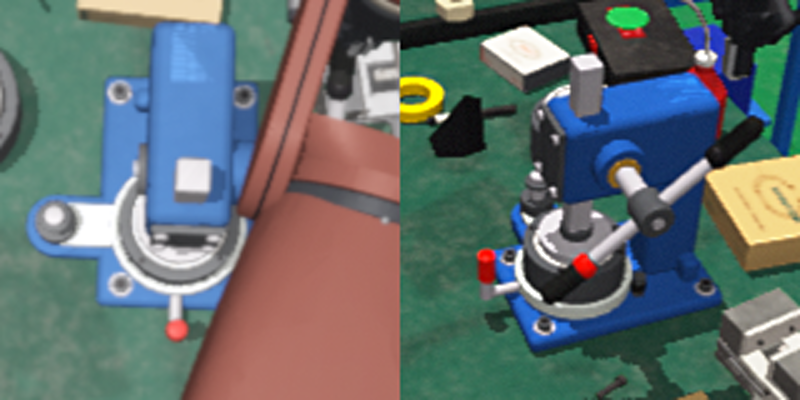

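Call:
move_arm:
  series:
    - [-8, 0, 20, 0]
    - [-11, 0, 40, 0]
    - [-13, 0, 48, 0]
    - [-15, 0, 55, 0]
    - [-17, 0, 61, 0]
    - [-19, 0, 67, 0]
    - [-21, 0, 73, 0]
    - [-22, 0, 79, 0]
    - [-23, 0, 85, 0]
    - [-24, 0, 91, 0]

```text
t: 12.33
tool_pos: [0.6967, -0.1215, 0.2516]
ee_rot: [0.001, 3.14, -0.001]
contact_force: [1.2, 0.9, 3.5]
width: -0.0004
grasp_force: 1.3
```

Call:
move_arm:
  series:
    - [-2, 0, 6, 0]
    - [-4, 0, 12, 0]
    - [-5, 0, 18, 0]
    - [-5, 0, 24, 0]
    - [-5, 0, 30, 0]
    - [-4, 0, 36, 0]
    - [-3, 0, 42, 0]
    - [-1, 0, 48, 0]
    - [2, 0, 53, 0]
    - [5, 0, 58, 0]

```text
t: 13.17
tool_pos: [0.6913, -0.1213, 0.1929]
ee_rot: [0.001, 3.141, 0.0]
contact_force: [3.7, 0.7, 2.8]
width: 0.0001
grasp_force: 1.9
```

Call:
move_arm:
  series:
    - [1, 0, 4, 0]
    - [2, 0, 8, 0]
    - [3, 0, 12, 0]
    - [4, 0, 16, 0]
    - [5, 0, 19, 0]
    - [6, 0, 22, 0]
    - [7, 0, 25, 0]
    - [8, 0, 28, 0]
    - [8, 0, 30, 0]
    - [8, 0, 30, 0]

```text
t: 14.0
tool_pos: [0.6836, -0.1215, 0.1636]
ee_rot: [0.001, 3.141, -0.0]
contact_force: [-0.0, 0.7, 3.7]
width: -0.0001
grasp_force: 1.5
```

Call:
move_arm:
  series:
    - [0, 0, 1, 0]
    - [0, 0, 2, 0]
    - [0, 0, 3, 0]
    - [0, 0, 4, 0]
    - [0, 0, 4, 0]

```text
t: 14.42
tool_pos: [0.6852, -0.1217, 0.1619]
ee_rot: [0.001, 3.137, -0.002]
contact_force: [1.1, 1.0, 9.9]
width: -0.0002
grasp_force: 4.5
```

Call:
move_arm:
  series:
    - [0, 0, 1, 0]
    - [0, 0, 2, 0]
    - [0, 0, 3, 0]
    - [0, 0, 3, 0]
    - [0, 0, 3, 0]

```text
t: 14.83
tool_pos: [0.6863, -0.1218, 0.1609]
ee_rot: [0.001, 3.133, -0.003]
contact_force: [2.0, 0.6, 16.1]
width: -0.0001
grasp_force: 6.7
```

Call:
move_arm:
  series:
    - [0, 0, -15, 0]
    - [0, 0, -40, 0]
    - [0, 0, -80, 0]
    - [0, 0, -120, 0]
    - [0, 0, -160, 0]
    - [0, 0, -200, 0]
    - [20, 100, -240, 0]
    - [20, 100, -240, 0]
    - [20, 100, -240, 0]
    - [20, 100, -240, 0]

```text
t: 15.67
tool_pos: [0.6631, -0.0165, 0.3998]
ee_rot: [-0.006, 3.138, 0.002]
contact_force: [0.8, -0.5, 0.6]
width: -0.0003
grasp_force: 0.0
```

```bash
python3 - <<'E'
from h import *
from workcell import r,eyes
g=eyes.grab_frame("side");f=eyes.grab_frame("top")
cv2.imwrite("pics/z5.png",cv2.resize(np.hstack([f["img"][150:310,280:440],g["img"][180:340,275:435]])[:,:,::-1],None,fx=2.5,fy=2.5,interpolation=cv2.INTER_CUBIC))
B=blobs(g["img"],"red",(280,220,435,320))
for c,_ in B:
  o,d=ray(g,c);b=o+d*((-.119-o[1])/d[1]);v=b-[.605,-.12,.203];print(c,b,"lever",.667+np.arctan(v[2]/v[0]))
print(blobs(g["img"],"blk",(380,240,435,320)))
o=r.observe();print(o["tool_pos"],o["contact_force"])
E
```

```text
[403.0, 226.2] [ 0.66864283 -0.119       0.29659143] lever 1.640614833285098
[352.7, 253.6] [ 0.54881027 -0.119       0.24978941] lever -0.027366709636288844
[308.9, 286.1] [ 0.44587078 -0.119       0.18341497] lever 0.7894604181836994
[([381.5, 267.3], [0, 24, 4, 9, 22]), ([402.2, 277.4], [13, 30, 18, 14, 134]), ([396.6, 293.5], [15, 52, 4, 4, 11])]
[ 0.66317711 -0.0203845   0.39644023] [-0.07501406  0.1074471  -0.12902304]
```

View pics/z5.png

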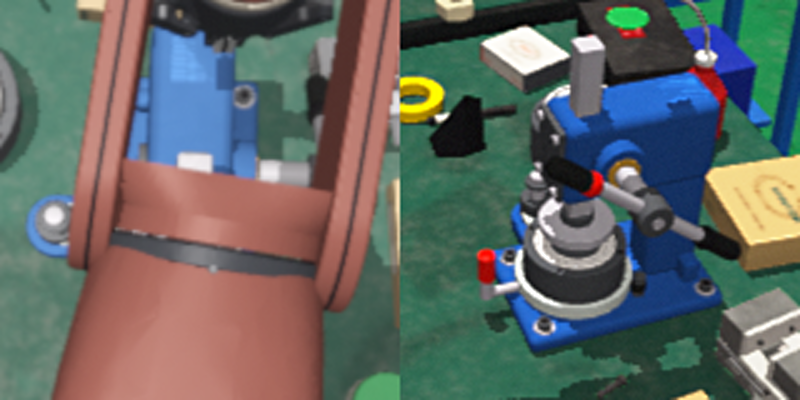

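The lever reads about 0 with the ram up. The bearing looks flush, the nest hasn't moved and the arm is clear, so I'm handing in.

```bash
python3 -c "
from workcell import r
print(r.hand_in())"
```

```text
the job is handed in; nothing more can be done
None
```

I swung the nest in against its stop, pressed the bearing to the hard stop and raised the ram again (lever about 0 rad), then handed the job in at about 16 s; the hand-in returned no verdict.

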